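Run a fingertip along the arc of sample pots to seat their stoppers

ROBOT

A 6-joint arm with a two-finger parallel gripper is mounted at the origin on the work surface. World frame = base frame: x ahead of the robot, y to its left, z up, the work surface at z = 0. Lengths are in mm, angles in rad, forces in N, time in s.
With the tool pointing down it reaches from about 400 to 925 mm from the base axis. Payload 12.5 kg.
Tool frame: the origin (TCP) lies on the front face of the gripper's body, between the roots of the fingers; the fingertips stand 78 mm ahead of it and the grasp point (between the pads) lies 59 mm ahead of it (env.nose_length is the distance from the TCP to the fingertips, in mm); z points along the fingers, y is the line along which they close (so a half turn about z gives the same grasp; the last joint's range is limited). The gripper opens to 95 mm and grips with 3 to 60 N. Pads are 20 mm wide; open, the fingers measure 119 mm over their backs; the gripper's body (75 mm by 180 mm) begins 59 mm behind the grasp point.
Start: joints at [1.102, 0.491, 1.559, -0, 1.092, -0.106], TCP at [221.79, 584.335, 292.261] pointing down, gripper open.
Joint ranges: [-3.1, 3.1], [-0.84, 2.19], [0.05, 2.79], [-1.13, 4.28], [0.06, 2.93], [-2.69, 2.69]. Speed limits (rad/s): [2.22, 2.22, 2.79, 3.14, 3.14, 3.14].

INTERFACE

Orientations are given as [roll, pitch, yaw] about the fixed x, y, z axes, in that order (R = Rz(yaw) Ry(pitch) Rx(roll)).
In Python, from cell import env gives the robot as it stands.
- The arm moves only by the tool jog_arm, never from a script. Its argument "motion" is a list of rows, each a list of 7 numbers: the turn, a rotation vector about the tool's x, y, z in degrees, then the shift along the tool's x, y, z in mm, then the finger opening in mm, from 0 to 95.1. In form: [[wx, wy, wz, x, y, z, hand], ...]. A call has 1 to 10 rows; each row shifts and turns the commanded pose from where the row before left it, along the tool's axes as they then stand; what a row does not reach is not made up. A row lasts 1/8 s, in which the tool goes at most 62.5 mm and 10.7 degrees, less where a joint would pass 70% of its speed; a pose out of reach is approached as far as the arm can. A call is refused whole if a number of a shift passes 62.5 or a number of a turn 10.7, either way. A call with a gripper value outside its range is refused whole. The fingers move at their own pace and stop on an object; the grip force is fixed at half the most. Time passes only in rows, so rows that do not move let the fingers close. It gives the time, the measured TCP pose, the force, the opening and the grip force at its end, in the units of the state.
- env.state(): the state, without advancing time (a new reading comes with each control period).
- env.read_camera(name): name is "scene" or "top"; returns a dict with "color" (480x640x3 uint8, red, green, blue), "z_map" (480x640 float32, mm along the optical axis (not along the pixel's ray), 0 where there is no reading), "camera_matrix" (3x3 intrinsics, pixels), "k1" (the pictures are not rectified: a ray, as slopes to the right and down, at radius r is drawn at 1 + k1 r^2 times it, then the intrinsics apply), "world_to_cam" (4x4, takes a point from world to camera coordinates). Camera axes: x right, y up, looking along -z (the intrinsics and any distortion apply to the point x, -y, -z); pixel columns grow to the right and rows downward; lengths in mm; the calibration is good to about 2 mm. A picture is of the moment at which its call begins.
- env.job_done(): hands the job in; it is judged then, once.
Trained networks look in the newest picture that a camera, given by its name, has taken for a name from the list of things; names that differ only in an ending like _2 or _b are one class to them, and where a whole thing is asked for, a point or a joint stands for the part that bears it (a point fixed in the world has none). Each returns a list of dicts, best first, with "score" (0 to 1); they miss things now and then, are a little off and sometimes report something else, mostly with a low value. They report only what shows in the picture. A call takes as long as a camera call.
- env.recognise(camera, thing): "location" ([column, row] in pixels, amid what is visible of it).
The state is a dict: "t": time; "joints": joint angles; "qvel": joint speeds; "tau": joint torques, N m; "eef_pos": TCP position; "tcp_rot": TCP orientation; "ft_force": force on the tool from outside, world axes, zero at the start; "moment": the same for the moment, N m; "opening": opening from 0.0 (shut) to 1.0 (fully open); "grip_force": force on a finger pad.
Only numpy, scipy, OpenCV 4.12 (cv2) and the standard library are available. Lean on these libraries where they do the work, as an engineer would, in place of code of your own. Each camera call takes 0.05 s, during which the arm holds its last target. There are 200 camera calls.

TASK

The stoppers of the five sample pots in the curved metal rack stand slightly proud. With the fingertips, trace lightly along the row of stoppers from the end with the upright post to the other end, pushing each one in turn fully home, down onto its pot, and then take the hand clear. Touch only and press gently: do not pull up or lift stoppers, pots or rack, do not push the rack out of its place, and leave the other things on the bench alone.

Things in the scene. Friction and masses are not known exactly. Their poses are not given: they have to be found in the camera images.
- rack: Loose bare-metal rack, about 2 kg: a curved bar 52 mm wide, 26 mm high, along an arc of 170 mm radius, convex to its +x. Carries five equal white pots 43 mm apart and a post at one end. Origin on the bench under the middle, z up. Pot centres x,y (mm): -11,-82 (first, by the post); 5,-43; 10,0; 5,43; -11,82 (last). Pots 33 mm across, rims 52 mm above the bench.
- rack_post (a point): Top of the post at the starting end of the rack: 12 mm thick steel, with a 20 mm black ball on top, 84 mm above the bench, 43 mm beyond the centre of the first pot.
- stopper1_top (a point): Centre of the top of the black stopper of the first (next to the post) pot. The stopper is a push-in plug with a round brim 31 mm across and 3 mm thick, above which a flat cone (slope 29 degrees) rises 7 mm to a 6 mm wide top. Standing proud its top is 66 to 68 mm above the bench; fully home (brim down on the rim) it is 62 mm. Fingers moving sideways lower than the cone catch the brim.
- stopper1 (a joint): How far the stopper of the first (next to the post) pot has been pushed in: it starts between 0 and 0.0020 m, 0.006 is fully home, negative is pulled up. It slides with about 1 N of friction and stays where it is left. Once it is home, pot and stopper together yield on a spring cushion by up to 8 mm (2.4 N at first, 7 N at the bottom) and rise again.
- stopper2_top (a point): Centre of the top of the black stopper of the second pot. The stopper is a push-in plug with a round brim 31 mm across and 3 mm thick, above which a flat cone (slope 29 degrees) rises 7 mm to a 6 mm wide top. Standing proud its top is 66 to 68 mm above the bench; fully home (brim down on the rim) it is 62 mm. Fingers moving sideways lower than the cone catch the brim.
- stopper2 (a joint): How far the stopper of the second pot has been pushed in: it starts between 0 and 0.0020 m, 0.006 is fully home, negative is pulled up. It slides with about 1 N of friction and stays where it is left. Once it is home, pot and stopper together yield on a spring cushion by up to 8 mm (2.4 N at first, 7 N at the bottom) and rise again.
- stopper3_top (a point): Centre of the top of the black stopper of the third pot. The stopper is a push-in plug with a round brim 31 mm across and 3 mm thick, above which a flat cone (slope 29 degrees) rises 7 mm to a 6 mm wide top. Standing proud its top is 66 to 68 mm above the bench; fully home (brim down on the rim) it is 62 mm. Fingers moving sideways lower than the cone catch the brim.
- stopper3 (a joint): How far the stopper of the third pot has been pushed in: it starts between 0 and 0.0020 m, 0.006 is fully home, negative is pulled up. It slides with about 1 N of friction and stays where it is left. Once it is home, pot and stopper together yield on a spring cushion by up to 8 mm (2.4 N at first, 7 N at the bottom) and rise again.
- stopper4_top (a point): Centre of the top of the black stopper of the fourth pot. The stopper is a push-in plug with a round brim 31 mm across and 3 mm thick, above which a flat cone (slope 29 degrees) rises 7 mm to a 6 mm wide top. Standing proud its top is 66 to 68 mm above the bench; fully home (brim down on the rim) it is 62 mm. Fingers moving sideways lower than the cone catch the brim.
- stopper4 (a joint): How far the stopper of the fourth pot has been pushed in: it starts between 0 and 0.0020 m, 0.006 is fully home, negative is pulled up. It slides with about 1 N of friction and stays where it is left. Once it is home, pot and stopper together yield on a spring cushion by up to 8 mm (2.4 N at first, 7 N at the bottom) and rise again.
- stopper5_top (a point): Centre of the top of the black stopper of the last pot. The stopper is a push-in plug with a round brim 31 mm across and 3 mm thick, above which a flat cone (slope 29 degrees) rises 7 mm to a 6 mm wide top. Standing proud its top is 66 to 68 mm above the bench; fully home (brim down on the rim) it is 62 mm. Fingers moving sideways lower than the cone catch the brim.
- stopper5 (a joint): How far the stopper of the last pot has been pushed in: it starts between 0 and 0.0020 m, 0.006 is fully home, negative is pulled up. It slides with about 1 N of friction and stays where it is left. Once it is home, pot and stopper together yield on a spring cushion by up to 8 mm (2.4 N at first, 7 N at the bottom) and rise again.
- jar1: Loose white jar with a flat black screw lid, 34 mm across and 48 mm high, standing beside the rack on the inside of its curve; to be left alone. Origin under its centre.
- jar2: The same kind of loose jar, standing beside the rack on the outside of its curve; to be left alone. Origin under its centre.
- tube1: Loose black open tube, 45 mm across, 110 mm high, upright; leave alone. Origin under its centre.
- tube2: Loose black open tube, 45 mm across, 85 mm high, upright; leave alone. Origin under its centre.
- tube3: Loose black open tube, 45 mm across, 110 mm high, upright; leave alone. Origin under its centre.
- mouse: Loose black computer mouse, 60 mm across, 30 mm high; leave alone. Origin under its centre.
- tumbler: Loose pale green drinking tumbler, 72 mm across, 170 mm high, upright; leave alone. Origin under its centre.
- taperoll: Loose paper roll, 90 mm across, 50 mm high, lying flat; leave alone. Origin under its centre.

How it is judged (in metres and radians):
On the way, in this order (a step that is already met when the one before it is completed fails the run):
1. the stopper of the first (next to the post) pot is pushed home (value of joint stopper1 above 0.0045 m), for 0.05 s.
2. the stopper of the second pot is pushed home (value of joint stopper2 above 0.0045 m), for 0.05 s.
3. the stopper of the third pot is pushed home (value of joint stopper3 above 0.0045 m), for 0.05 s.
4. the stopper of the fourth pot is pushed home (value of joint stopper4 above 0.0045 m), for 0.05 s.
5. the stopper of the last pot is pushed home (value of joint stopper5 above 0.0045 m), for 0.05 s.
At the end, for the whole second after the job is handed in: All five stoppers are home to within 1.5 mm, pressed in the order of the row starting at the post; the rack stands flat and at rest within 25 mm of where it was (its post within 35 mm) (value of joint each of stopper1, stopper2, stopper3, stopper4, stopper5 above 0.0045 m and distance of rack from where it was at the start of the episode below 0.025 m and distance of rack_post from where it was at the start of the episode below 0.035 m and height (world z) of rack below 0.004 m and angle between rack's own z axis and vertical below 0.05 rad and linear speed of rack below 0.01 m/s); the robot touches nothing.
It fails at once if a stopper is pulled up out of its pot by more than 4 mm (value of joint any of stopper1, stopper2, stopper3, stopper4, stopper5 below -0.004 m).
It fails at once if the rack is lifted (over 6 mm) or tipped (over 0.1 rad) (height (world z) of rack above 0.006 m or angle between rack's own z axis and vertical above 0.1 rad).
It fails at once if the rack is shifted by more than 25 mm (its post by more than 35 mm) (distance of rack from where it was at the start of the episode above 0.025 m or distance of rack_post from where it was at the start of the episode above 0.035 m).
It fails at once if the rack, its pots or stoppers are pressed with more than 25 N (contact force between rack and the fingers above 25 N).
It fails at once if another thing on the bench is shifted by more than 25 mm or knocked over (distance of any of jar1, jar2, tube1, tube2, tube3, mouse, tumbler, taperoll from where it was at the start of the episode above 0.025 m or angle between any of jar1, jar2, tube1, tube2, tube3, mouse, tumbler, taperoll's own z axis and vertical above 0.4 rad).
It also fails if it takes over 45 s, if anything falls off the work surface, if the arm or the gripper's body presses on something with over 40 N, if the wrist force passes 120 N, or if a joint passes its speed limit or range.

## Working session

There is one attempt and no reset: what is moved stays moved. The work goes in short steps, Python scripts to look and compute and a tool call to move; the robot and the scene stay as the last step left them, time stands still between calls to the robot, and variables do not carry over. Pictures are saved under pics/ and viewed, at most 10 in all, crops included, and the job is handed in when it is done.

Besides the shell and the picture viewer there is one more tool, called after "Emit:" as a command line: name --pt "numbers of a row" for each row, then --argument value for the rest. jog_arm: Moves the arm, as the interface text tells. Its arguments: {"type":"object","properties":{"motion":{"type":"array"}},"required":["motion"]}

```bash
mkdir -p pics
cat > h.py <<'E'
from cell import env
import numpy as np, cv2
def grab(n,save=None):
    d=env.read_camera(n)
    if save: cv2.imwrite('pics/'+save,d['color'][:,:,::-1])
    return d
def world(d):
    K=np.array(d['camera_matrix']);z=d['z_map'].astype(float)
    v,u=np.mgrid[:480,:640]
    xd=(u-K[0,2])/K[0,0];yd=(v-K[1,2])/K[1,1];x,y=xd.copy(),yd.copy()
    for _ in range(10):
        f=1+d['k1']*(x*x+y*y);x=xd/f;y=yd/f
    P=np.stack([x*z,-y*z,-z,np.ones_like(z)],-1)
    return (P@np.linalg.inv(np.array(d['world_to_cam'])).T)[...,:3]
E
python3 - <<'E'
from h import *
for n in('top','scene'):
    d=grab(n,n+'0.png');W=world(d)
    for t in['rack','rack_post']+['stopper%d_top'%i for i in(1,2,3,4,5)]+['jar1','tube1','tumbler']:
        for r in env.recognise(n,t)[:6]:
            c,w=np.round(r['location']).astype(int);print(n,t,round(r['score'],2),c,w,W[w,c].round())
print({k:np.round(v,3) for k,v in env.state().items()})
E
```

```text
top rack 0.68 296 248 [539.  43.  26.]
top rack_post 0.72 154 190 [686. 428.  31.]
top rack_post 0.66 299 247 [542.  35.  27.]
top rack_post 0.66 275 216 [621. 100.  51.]
top stopper2_top 0.57 305 241 [556.  19.  69.]
top stopper3_top 0.65 287 242 [552.  65.  70.]
top stopper3_top 0.34 499 314 [ 388. -444.  169.]
top stopper4_top 0.62 260 252 [525. 135.  65.]
top stopper4_top 0.54 289 241 [555.  60.  69.]
top stopper5_top 0.63 260 254 [520. 134.  68.]
top jar1 0.58 285 272 [474.  69.  51.]
top jar1 0.5 287 239 [560.  65.  69.]
top jar1 0.48 275 216 [621. 100.  51.]
top tube1 0.87 152 236 [564. 434.  14.]
top tube1 0.84 140 279 [447. 455.  28.]
top tumbler 0.81 499 312 [ 393. -442.  175.]
top tumbler 0.49 274 244 [546.  99.  67.]
scene rack 0.68 327 254 [570.  20.  51.]
scene rack_post 0.75 325 256 [575.  12.  53.]
scene rack_post 0.49 325 250 [570.  14.  66.]
scene stopper1_top 0.71 308 255 [562. -24.  60.]
scene stopper2_top 0.66 324 248 [559.  18.  61.]
scene stopper3_top 0.7 339 240 [555.  58.  67.]
scene stopper5_top 0.49 364 223 [525. 140.  66.]
scene jar1 0.63 363 269 [630.  81.  32.]
scene jar1 0.58 326 235 [486.  59.  26.]
scene tube1 0.95 495 234 [698. 387.  75.]
scene tube1 0.89 450 177 [479. 422.  85.]
scene tube1 0.68 463 207 [581. 388.  70.]
scene tumbler 0.57 83 258 [ 425. -468.  115.]
scene tumbler 0.39 192 373 [ 725. -336.   26.]
scene tumbler 0.37 449 176 [476. 420.  87.]
scene tumbler 0.25 327 234 [483.  63.  26.]
{'t': np.float64(1.1), 'joints': array([ 1.102,  0.491,  1.559, -0.   ,  1.092, -0.106]), 'qvel': array([ 0.001,  0.   ,  0.   ,  0.   , -0.001, -0.   ]), 'tau': array([ 2.0000e-03, -6.1247e+01, -2.5844e+01,  6.9000e-02,  4.4000e-02,
        0.0000e+00]), 'eef_pos': array([221.795, 584.321, 292.266]), 'tcp_rot': array([3.142, 0.   , 2.779]), 'ft_force': array([-0.262,  0.178,  0.136]), 'moment': array([0.006, 0.031, 0.035]), 'grip_force': np.float64(0.0), 'opening': np.float64(0.999)}
```

View pics/top0.png

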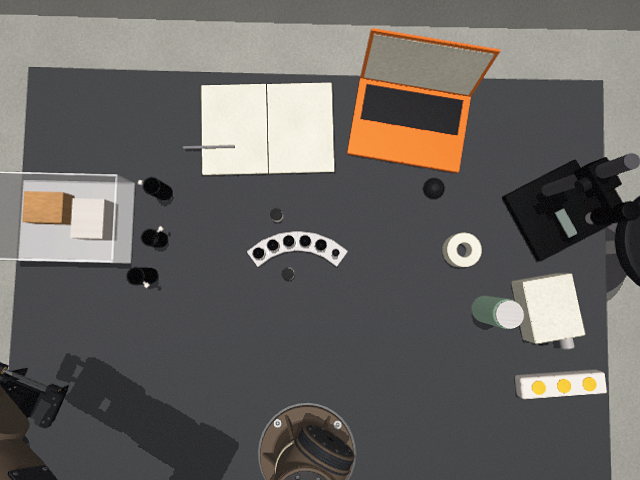

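View pics/scene0.png

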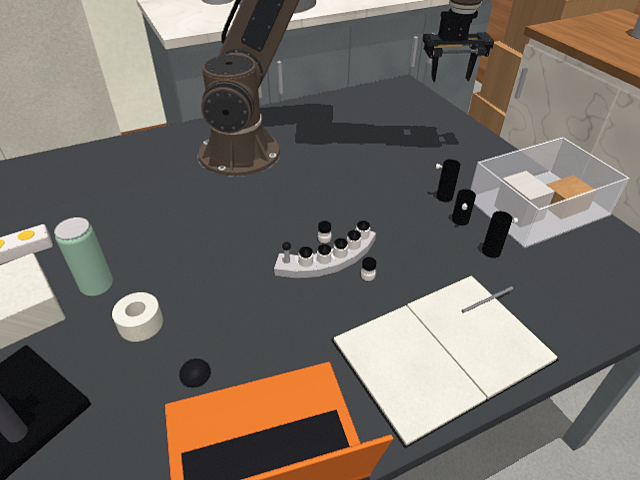

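The top view shows the rack arc with its post at the right end, about (335,253). The stoppers run leftwards at about (321,245), (305,241), (289,241), (273,245) and (258,253). The scene view agrees, with the post ball at (286,246).

Run:
```python
from h import *
from scipy.optimize import least_squares
pots=np.array([[-11,-82],[5,-43],[10,0],[5,43],[-11,82.]])
for n in('top','scene'):
    d=grab(n);W=world(d);c=d['color'].astype(int)
    roi=(W[...,0]>470)&(W[...,0]<620)&(W[...,1]>-95)&(W[...,1]<175)
    m=roi&(c.max(2)<70)&(W[...,2]>54)&(W[...,2]<95)
    k,l,s,_=cv2.connectedComponentsWithStats(m.astype(np.uint8))
    for i in range(1,k):
        if s[i,4]>4: 
            q=W[l==i];print(n,s[i,4],q.mean(0).round(1),'mid',((q.max(0)+q.min(0))/2).round(1),'zmax',q[:,2].max().round(1))
    # rack bar+pots pose: pot brims, fit on stopper pixels
    q=W[m&(W[...,2]<74)&(W[...,2]>57)]
    def f(p):
        R=np.array([[np.cos(p[2]),-np.sin(p[2])],[np.sin(p[2]),np.cos(p[2])]])
        t=pots@R.T+p[:2]
        return np.maximum(np.linalg.norm(q[:,None,:2]-t,axis=2).min(1)-5,0)
    r=least_squares(f,[546,56,0],loss='soft_l1');p=r.x
    R=np.array([[np.cos(p[2]),-np.sin(p[2])],[np.sin(p[2]),np.cos(p[2])]])
    print(n,p.round(3),r.cost/len(q),(pots@R.T+p[:2]).round(1).tolist())
```

```text
top 89 [556.4  61.8  65.2] mid [556.7  62.8  64.7] zmax 72.6
top 90 [557.4  19.4  63.9] mid [557.6  18.8  64.4] zmax 70.7
top 89 [544.9 103.4  65.4] mid [544.1 104.4  65.5] zmax 71.6
top 90 [547.8 -21.9  65.7] mid [548.  -22.   65.4] zmax 72.6
top 94 [522.9 139.8  64.4] mid [522.4 140.4  64.1] zmax 72.4
top 35 [528.1 -59.9  82.6] mid [528.6 -59.4  83.5] zmax 88.2
top [5.46197e+02 6.05450e+01 1.53000e-01] 3.7963329137365682 [[547.8, -22.2], [557.7, 18.8], [556.1, 62.1], [544.6, 103.8], [522.8, 139.9]]
scene 93 [526.8 136.4  61.9] mid [524.5 137.9  62.3] zmax 68.1
scene 100 [548.7  99.3  62.6] mid [545.9 102.   63. ] zmax 70.1
scene 104 [560.8  58.2  63. ] mid [556.9  59.4  63.6] zmax 71.8
scene 60 [532.7 -63.9  78.3] mid [530.8 -63.2  77.6] zmax 85.8
scene 107 [562.1  15.6  61.6] mid [558.9  17.2  61.7] zmax 69.1
scene 109 [552.4 -26.   62.8] mid [548.6 -25.   62.4] zmax 69.3
scene [5.50876e+02 5.63120e+01 1.52000e-01] 4.892367998188075 [[552.5, -26.4], [562.3, 14.6], [560.8, 57.8], [549.3, 99.6], [527.6, 135.7]]
```

Emit:
jog_arm --pt "0 0 -10.4 0 0 0 0" --pt "0 0 -10.4 0 0 0 0" --pt "0 0 0 -26 -50 0 0" --pt "0 0 0 -26 -50 0 0" --pt "0 0 0 -26 -50 0 0" --pt "0 0 0 -26 -50 0 0" --pt "0 0 0 -26 -50 0 0" --pt "0 0 0 -26 -50 0 0" --pt "0 0 0 -26 -50 0 0" --pt "0 0 0 -26 -50 0 0"

```text
t: 2.45
eef_pos: [430.5, 182.7, 292.5]
tcp_rot: [3.141, 0.001, -3.141]
ft_force: [0.7, 0.5, 0.8]
opening: 0.023
grip_force: 0.0
```

Emit:
jog_arm --pt "0 0 0 -23.5 -41 0 0" --pt "0 0 0 -23.5 -41 0 0" --pt "0 0 0 -23.5 -41 0 0" --pt "0 0 0 -23.5 -41 0 0" --pt "0 0 0 -23.5 -41 0 0" --pt "0 0 0 0 0 50 0" --pt "0 0 0 0 0 50 0" --pt "0 0 0 0 0 30 0" --pt "0 0 0 0 0 0 0" --pt "0 0 0 0 0 0 0"

```text
t: 3.7
eef_pos: [548.0, -20.6, 163.4]
tcp_rot: [-3.141, 0.001, -3.141]
ft_force: [-0.2, 0.8, 1.1]
opening: 0.005
grip_force: 0.0
```

Run:
```python
from h import *
d=grab('scene');cv2.imwrite('pics/s1.png',cv2.resize(d['color'][180:300,240:400,::-1],None,fx=4,fy=4,interpolation=3))
s=env.state();print(s['eef_pos'].round(2),s['ft_force'].round(2),env.nose_length)
```

```text
[548.01 -20.61 163.67] [ 0.23  0.25 -0.14] 77.60000000000001
```

View pics/s1.png

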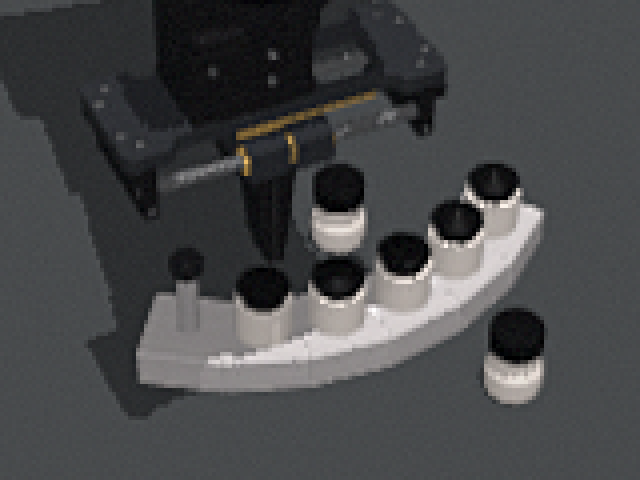

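The crop shows the closed fingertips at about (272,258) and the first stopper's top at about (262,272), so the tips are over or just behind it. I'll check this by projecting both points.

Run:
```python
from h import *
d=grab('scene');K=np.array(d['camera_matrix'])
def pr(p):
    c=np.array(d['world_to_cam'])@np.r_[p,1];x,y=c[0]/-c[2],-c[1]/-c[2];f=1+d['k1']*(x*x+y*y)
    return np.round([(K[0,0]*x*f+K[0,2]-240)*4+2,(K[1,1]*y*f+K[1,2]-180)*4+2],0)
for p in[[548,-20.6,86],[558,-20.6,86],[548,-23,67],[548,-22,62],[557.7,18.8,67],[545,103,67],[523,139,67],[528,-60,84]]:print(p,pr(p))
e=env.recognise('top','stopper1_top');print(env.state()['t'])
W=world(d);m=(W[...,2]>82)&(W[...,2]<100)&(abs(W[...,0]-548)<40)&(abs(W[...,1]+20)<30);q=W[m];print(q.min(0),q.max(0),len(q))
```

```text
[548, -20.6, 86] [268. 250.]
[558, -20.6, 86] [276. 261.]
[548, -23, 67] [265. 276.]
[548, -22, 62] [266. 282.]
[557.7, 18.8, 67] [339. 265.]
[545, 103, 67] [460. 209.]
[523, 139, 67] [495. 170.]
[528, -60, 84] [189. 251.]
3.85
[540.68869681 -28.89952791  84.55756917] [560.93037795 -16.92949212  99.37187727] 34
```

Emit:
jog_arm --pt "0 0 0 0 -2.5 5 0" --pt "0 0 0 0 0 5 0" --pt "0 0 0 0 0 4 0" --pt "0 0 0 0 0 3 0" --pt "0 0 0 0 0 2 0" --pt "0 0 0 0 0 0 0"

```text
t: 4.6
eef_pos: [547.4, -23.1, 143.1]
tcp_rot: [3.141, -0.0, -3.141]
ft_force: [0.1, -0.1, 0.7]
opening: 0.006
grip_force: 0.0
```

Emit:
jog_arm --pt "0 0 0 0 0 1.5 0" --pt "0 0 0 0 0 1.5 0" --pt "0 0 0 0 0 1.5 0" --pt "0 0 0 0 0 1 0" --pt "0 0 0 0 0 0 0" --pt "0 0 0 0 0 0 0"

```text
t: 5.35
eef_pos: [547.5, -23.1, 137.8]
tcp_rot: [3.142, 0.0, -3.141]
ft_force: [0.4, -0.9, 3.2]
opening: 0.004
grip_force: 1.6
```

Emit:
jog_arm --pt "0 0 0 0 0 -4 0" --pt "0 0 0 -2 8 0 0" --pt "0 0 0 -2 8 0 0" --pt "0 0 0 -2 8 0 0" --pt "0 0 0 -2 8 0 0" --pt "0 0 0 -2 9 0 0" --pt "0 0 0 0 0 2 0" --pt "0 0 0 0 0 2 0" --pt "0 0 0 0 0 0 0" --pt "0 0 0 0 0 0 0"

```text
t: 6.6
eef_pos: [557.5, 17.8, 137.8]
tcp_rot: [3.141, 0.0, 3.142]
ft_force: [0.6, 1.7, 3.4]
opening: 0.009
grip_force: 1.6
```

Stopper 2 reads as home from the force and height. Next is stopper 3 at (556.5, 61).

Emit:
jog_arm --pt "0 0 0 0 0 -4 0" --pt "0 0 0 0 8 0 0" --pt "0 0 0 0 9 0 0" --pt "0 0 0 0 9 0 0" --pt "0 0 0 0.5 9 0 0" --pt "0 0 0 0.5 8 0 0" --pt "0 0 0 0 0 2 0" --pt "0 0 0 0 0 2 0" --pt "0 0 0 0 0 0 0" --pt "0 0 0 0 0 0 0"

```text
t: 7.85
eef_pos: [556.5, 60.8, 137.8]
tcp_rot: [3.141, 0.0, 3.142]
ft_force: [-1.0, 3.2, 3.9]
opening: 0.007
grip_force: 1.6
```

Emit:
jog_arm --pt "0 0 0 0 0 -4 0" --pt "0 0 0 2 8 0 0" --pt "0 0 0 2 8 0 0" --pt "0 0 0 2 8 0 0" --pt "0 0 0 2.5 9 0 0" --pt "0 0 0 3 9 0 0" --pt "0 0 0 0 0 2 0" --pt "0 0 0 0 0 2 0" --pt "0 0 0 0 0 0 0" --pt "0 0 0 0 0 0 0"

```text
t: 9.1
eef_pos: [545.0, 102.8, 137.8]
tcp_rot: [3.141, 0.0, 3.142]
ft_force: [-1.3, 1.8, 2.5]
opening: 0.006
grip_force: 1.6
```

Emit:
jog_arm --pt "0 0 0 0 0 -4 0" --pt "0 0 0 4 7 0 0" --pt "0 0 0 4 7 0 0" --pt "0 0 0 4 7 0 0" --pt "0 0 0 5 7 0 0" --pt "0 0 0 5 8 0 0" --pt "0 0 0 0 0 2 0" --pt "0 0 0 0 0 2 0" --pt "0 0 0 0 0 0 0" --pt "0 0 0 0 0 0 0"

```text
t: 10.35
eef_pos: [523.0, 138.9, 137.8]
tcp_rot: [3.141, 0.0, 3.142]
ft_force: [-2.1, 2.3, 3.4]
opening: 0.001
grip_force: 1.6
```

Emit:
jog_arm --pt "0 0 0 0 0 -10 0" --pt "0 0 0 0 0 -40 0" --pt "0 0 0 20 50 -30 0" --pt "0 0 0 20 55 0 0" --pt "0 0 0 20 55 0 0" --pt "0 0 0 0 0 0 0" --pt "0 0 0 0 0 0 0"

```text
t: 11.22
eef_pos: [462.9, 298.6, 218.0]
tcp_rot: [-3.141, 0.0, -3.141]
ft_force: [-0.6, -0.7, 0.5]
opening: 0.003
grip_force: 0.0
```

Run:
```python
from h import *
ds=grab('scene');dt=grab('top')
a=cv2.resize(ds['color'][200:290,265:390,::-1],(800,576),interpolation=3);cv2.imwrite('pics/s2.png',a)
for n,d in(('top',dt),('scene',ds)):
    W=world(d);c=d['color'].astype(int)
    m=(W[...,0]>470)&(W[...,0]<620)&(W[...,1]>-95)&(W[...,1]<175)&(c.max(2)<70)&(W[...,2]>50)&(W[...,2]<95)
    k,l,s,_=cv2.connectedComponentsWithStats(m.astype(np.uint8))
    for i in range(1,k):
        if s[i,4]>9:q=W[l==i];print(n,s[i,4],q.mean(0).round(1))
```

```text
top 88 [556.5  62.1  59.7]
top 90 [557.5  19.6  59.6]
top 90 [544.7 103.1  59.2]
top 87 [548.1 -22.   59.2]
top 92 [523.  140.1  59.3]
top 35 [528.1 -59.8  82.9]
scene 79 [526.4 136.6  57.1]
scene 85 [548.   99.6  57.4]
scene 91 [559.2  58.8  57.2]
scene 59 [533.  -63.9  78.7]
scene 95 [560.9  16.3  57.5]
scene 92 [551.5 -25.6  57.5]
```

View pics/s2.png

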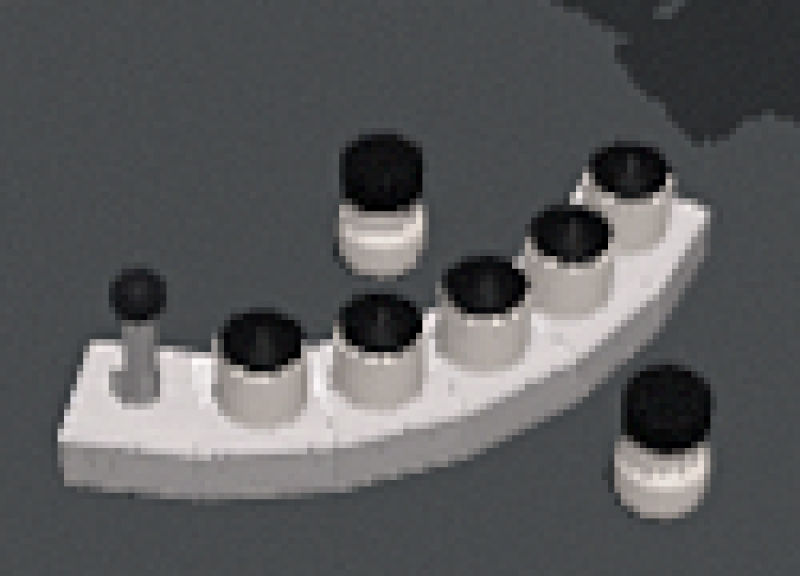

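All five stoppers sit level and down on their rims, in the crop from (260,335) to (630,165). They measure about 5 mm lower than before, equal to within 0.5 mm. The rack hasn't moved, and the hand is clear.

```bash
python3 -c "
from cell import env
print(env.job_done())"
```

```text
the job is handed in; nothing more can be done
None
```

All five stoppers were pressed home in order from the post end, the camera check showed the rack unmoved, the hand is clear, and the job is handed in (no verdict was returned).

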